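# Park the board holder's sprung jaw open on its stop pin

## Robot

A 7-joint arm with a two-finger parallel gripper is mounted at the origin on the work surface. World frame = base frame: x ahead of the robot, y to its left, z up, the work surface at z = 0. Lengths are in m, angles in rad, forces in N, time in s.
With the tool pointing down it reaches from about 0.425 to 0.95 m from the base axis. Payload 4.7 kg.
Tool frame: the origin (TCP) lies between the finger pads; the fingertips stand 25 mm ahead of it and the grasp point (between the pads) lies 6 mm ahead of it; x points along the fingers, z is the direction in which the jaws open and shut, and the axes are right-handed (so a half turn about x gives the same grasp; the last joint's range is limited). The gripper opens to 85 mm and grips with 20 to 120 N. Pads are 22 mm wide; open, the fingers measure 114 mm over their backs; the gripper's body (76 mm by 85 mm) begins 54 mm behind the grasp point. The pads swing forward as they close: fully open they stand 13 mm farther back than shut.
Start: joints at [1.245, 0.469, -0.049, 1.532, 0.024, 1.141, -0.082], TCP at [0.197, -0.645, 0.256] pointing down, gripper open.
Joint ranges: [-2.59, 2.59], [-0.33, 1.99], [-1.39, 1.29], [0.1, 2.45], [-1.04, 4.18], [0.21, 1.99], [-2.66, 2.66]. Speed limits (rad/s): [2.57, 2.57, 3.14, 3.14, 3.14, 3.14, 3.14].

## Interface

Orientations are given as a 3x3 rotation matrix whose columns are the frame's x, y, z axes.
In Python, from rig import * gives the robot as it stands. Calls block until the motion is done:
- movep(position, orientation): joint-space move of the TCP to a pose.
- move_l(position, attitude=None, feed=0.15, until_force=None): straight line of the TCP; attitude=None keeps the orientation; feed is the mean speed in m/s. With until_force (N) it stops when the force on the tool has changed by that much, and returns True; else False.
- move_joints(angles): joint-space move.
- command_gripper(opening, newtons=None): finger opening in m; newtons is the grip in N (None keeps the last); returns when the fingers have stopped.
- sleep(seconds).
- inverse_kinematics(position, orientation): joint angles nearest the present ones, or None.
- sense(): the state.
- camera(name): name is "scene" or "top"; returns (picture, depth): 400x640x3 uint8, red, green, blue; 400x640 float32, m along the optical axis (not along the pixel's ray), 0 where there is no reading.
- camera_params(name): a dict with "K" (3x3 intrinsics, pixels), "position" and "rotation" of the camera in the world. Camera axes: x right, y down, z forward; pixel columns grow to the right and rows downward; lengths in m; the calibration is good to about 2 mm. A picture is of the moment at which its call begins. camera_params takes no time and is no camera call.
A pose or a line that the arm cannot do raises Unreachable and nothing moves.
- finish_job(): hands the job in, once; it reports no verdict.
The state is a dict: "time_s": time; "joint_pos": joint angles; "qd": joint speeds; "joint_efforts": joint torques, N m; "position": TCP position; "tcp_rot": TCP orientation; "wrist_force": force on the tool from outside, world axes, zero at the start; "ft_torque": the same for the moment, N m; "finger_gap": finger opening in m.
Only numpy, scipy, OpenCV 4.12 (cv2) and the standard library are available. Lean on these libraries where they do the work, as an engineer would, in place of code of your own. Each camera call takes 0.05 s, during which the arm holds its last target. There are 200 camera calls.

## Task

Park the board holder open for the next board: with your fingertips push the upright plate of its sprung jaw back until the stop pin drops in behind the catch, then let the jaw come back so that it stays half open with the catch resting on the pin. Only push: do not pinch or ram the jaw, do not touch the stop pin, its knob or its block, and leave everything else on the bench where it is.

Things in the scene. Friction and masses are not known exactly. Their poses are not given: they have to be found in the camera images.
- holder: Board holder bolted to the bench: aluminium base plate 240 x 160 x 10 mm, origin at the centre of its underside. Its +x is the way the moving jaw is pushed open (away from the robot, turned up to 0.6 rad). In its frame: fixed jaw at x -115 to -90 mm, 140 long in y, 37 high; end block at x 95 to 113, 37 high; two 8 mm guide rods at y +-55, 20 high, carry jaw and springs.
- jaw (a joint): Moving jaw's travel along the holder's +x, m: 0 = closed (start), 0.052 = hard stops. Springs push it back with 4.5 N at 0, 0.7 N more per 10 mm; the ramp adds up to 3 N: 12 N pushes it all the way (up to 20 N felt on the move). Let go, it springs back (0.35 kg). It stays parked only with the catch on the stop pin: at 0.025 to 0.040, that is the stop block's x in the holder's frame minus 0.031.
- push_face (a point): Middle of the face to push on the upright plate on the moving jaw, 62 mm above the bench, moves with the jaw; +x = push direction. Plate 56 mm wide (y), 8 thick, from 34 to 82 mm above the bench; below 34 mm the jaw bar (140 mm long in y) sticks out 4 to 9 mm before this face. At the start 59 mm are free from here to the fixed jaw's upper edge.
- catch (a point): Foot of the upright robot-side face of the catch, a steel tooth 14 mm wide, 8 high on the latch bar that runs back from the jaw; 24 mm above the bench, moves with the jaw. On its +x side a ramp (19 mm in all) leads down to the bar: as the jaw is pushed, the ramp lifts the pin, which then drops behind the upright face.
- stop_block: Dark steel bridge 24 x 44 mm over the latch bar, 48 mm high, set and bolted anywhere in the base's slots, fixed; carries the sprung stop pin. Origin on the bench under the pin's axis; axes as the holder's, its y is 0 in the holder's frame.
- pin_seat (a point): Far (+x) side of the pin, where the catch comes to rest: fixed on the stop block, 4 mm beyond the pin's axis, 24 mm above the bench; axes as the holder's. The catch must pass to the +x side of this point by 1 mm or more for the pin to drop, then come back to it.
- stop_pin (a joint): How far the stop pin is lifted, in m: 0 = down (sprung down with 2 N); the ramp lifts it to 0.008 in passing; more only if its knob is pulled.
- pin_knob (a point): Top of the pin's round black knob (22 mm across, 19 mm high), 83 mm above the bench when down; moves with the pin.
- board: Loose circuit board waiting beside the holder on its -y side, 150 x 74 mm, 13 mm high with its cooling fins; origin at the centre of its underside.
- heatsink: Loose finned aluminium heatsink 60 x 22 x 13 mm, lying behind the end block; origin at the centre of its underside.
- screwdriver: Screwdriver 190 mm long lying along its x axis, about 30 mm thick, on the holder's +y side; origin under its middle.
- tub: Open plastic tub, 60 mm across and 45 mm high, standing behind the end block; origin at the centre of its underside.
- tub_lid: The tub's lid, a disc 64 mm across and 11 mm thick, lying on the holder's +y side; origin at the centre of its underside.
- bottle: Water bottle, 64 mm across, 200 mm high, standing at the left; origin at the centre of its underside.
- tester: Handheld tester 110 x 65 x 24 mm lying at the right; origin at the centre of its underside.

How it is judged:
At the end, for the whole second after the job is handed in: The jaw is parked half open and at rest: its catch lies within 2 mm of its seat on the far side of the stop pin, and the pin is down (lifted less than 2 mm) (x of catch in the frame of pin_seat between -0.002 and 0.002 m and value of joint stop_pin below 0.002 m and velocity of joint jaw between -0.01 and 0.01 m/s); the robot touches nothing.
It fails at once if the jaw or holder is pinched or rammed (more than 40 N from the fingers) (contact force between the fingers and holder above 40 N).
It fails at once if the stop block or the pin's knob is touched (more than 1 N), or the pin is pulled up (more than 10.5 mm) (contact force between any of the arm, the fingers and stop_block above 1 N or value of joint stop_pin above 0.0105 m).
It fails at once if another thing on the bench is lifted, carried or pushed away (moved more than 15 mm) (distance of any of board, heatsink, screwdriver, tub, tub_lid, bottle, tester from where it was at the start of the episode above 0.015 m).
It also fails if it takes over 32 s, if anything falls off the work surface, if the arm or the gripper's body presses on something with over 40 N, if the wrist force passes 120 N, or if a joint passes its speed limit or range.

## Working session

There is one attempt and no reset: what is moved stays moved. The work goes in short steps, each a Python script; the robot and the scene stay as the last script left them, time stands still between calls to the robot, and variables do not carry over. Pictures are saved under pics/ and viewed, about 8 in all and at most 12, crops included, and the job is handed in when it is done.

```bash
mkdir -p pics; ls
python3 - <<'E'
from rig import *
import cv2, numpy as np, pickle
d={}
for n in("scene","top"):
    p,z=camera(n); d[n]=(p,z,camera_params(n)); cv2.imwrite(f"pics/{n}0.png",p[...,::-1]); print(n,d[n][2])
pickle.dump(d,open("d0.pkl","wb")); print(sense())
E
```

```text
pics
scene {'K': array([[452.27974192,   0.        , 315.32576976],
       [  0.        , 452.27974192, 207.01987474],
       [  0.        ,   0.        ,   1.        ]]), 'position': array([ 1.18537994, -0.53934277,  0.75513373]), 'rotation': array([[ 0.65979797,  0.47280704, -0.58405491],
       [ 0.75134587, -0.42758948,  0.50263966],
       [-0.01208417, -0.77046787, -0.63736429]])}
top {'K': array([[372.20403992,   0.        , 319.9001638 ],
       [  0.        , 372.20403992, 199.2958793 ],
       [  0.        ,   0.        ,   1.        ]]), 'position': array([0.47095118, 0.01175253, 1.00775285]), 'rotation': array([[-0.02323195, -0.99140253,  0.12876839],
       [-0.99967214,  0.02165019, -0.01367012],
       [ 0.01076473, -0.12904375, -0.99158047]])}
{'time_s': 0.1, 'joint_pos': array([ 1.2451    ,  0.46937515, -0.04859844,  1.53352902,  0.02407484,
        1.14100772, -0.08231352]), 'qd': array([-0.00109411, -0.00117381, -0.00021517, -0.00289756,  0.00267202,
       -0.00112559, -0.00019586]), 'joint_efforts': array([ 9.02139163e-04, -5.11518860e+01, -4.66935534e-02, -2.38392144e+01,
        1.08247835e-02,  4.35764494e-03, -7.08811910e-06]), 'position': array([ 0.19729774, -0.64503864,  0.25537589]), 'tcp_rot': array([[-5.40488478e-04,  9.56276246e-01,  2.92464441e-01],
       [ 1.64865408e-03,  2.92464939e-01, -9.56274825e-01],
       [-9.99998495e-01, -3.46828307e-05, -1.73464266e-03]]), 'wrist_force': array([-0.40108584, -0.35136011,  0.52423897]), 'ft_torque': array([ 0.05938587,  0.0048426 , -0.05317396]), 'finger_gap': 0.08533089454202306}
```

View pics/scene0.png

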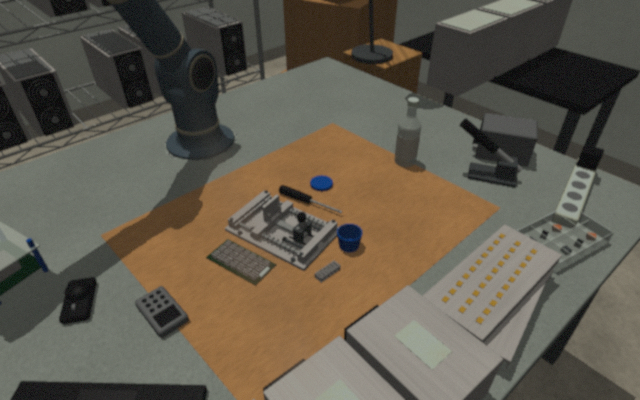

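View pics/top0.png

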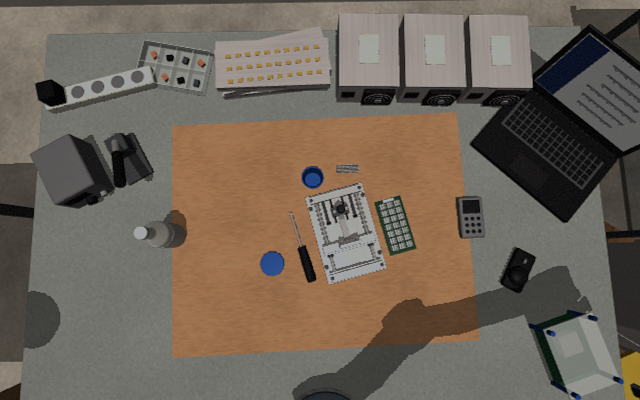

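Scene view: the holder is at about (283,228), the bottle at (407,140), and the tub at (349,238). Top view: the holder spans about (305–385, 183–283), the knob is at (340,209), and the board is at (395,225). Next I'll zoom in and fit the base.

```bash
cat > h.py <<'E'
import numpy as np, cv2
def cloud(z,c):
    v,u=np.mgrid[:z.shape[0],:z.shape[1]]
    K=c["K"]; p=np.stack([(u-K[0,2])/K[0,0]*z,(v-K[1,2])/K[1,1]*z,z],-1)
    return p@c["rotation"].T+c["position"]
def ray(uv,h,c):
    d=c["rotation"]@np.linalg.inv(c["K"])@[uv[0],uv[1],1]
    return c["position"]+d*(h-c["position"][2])/d[2]
def proj(P,c):
    q=c["K"]@(c["rotation"].T@(np.asarray(P,float)-c["position"])); return q[:2]/q[2]
E
python3 - <<'E'
import pickle; from h import *
d=pickle.load(open("d0.pkl","rb"))
p,z,c=d["top"]; P=cloud(z,c)
hsv=cv2.cvtColor(p,cv2.COLOR_RGB2HSV)
print("table z",np.median(P[300:340,200:280,2]))
m=(((hsv[...,1]<60)&(hsv[...,2]>90))*255).astype(np.uint8); m[:170]=0;m[300:]=0;m[:,:296]=0;m[:,:][:,392:]=0
m=cv2.morphologyEx(m,cv2.MORPH_CLOSE,np.ones((5,5)))
cs=max(cv2.findContours(m,0,2)[0],key=cv2.contourArea)
r=cv2.minAreaRect(cs); print(r)
W=np.array([ray(q,0.01,c)[:2] for q in cs[:,0]],np.float32); r=cv2.minAreaRect(W); print("world",r)
a=p[165:295,290:420,::-1]; cv2.imwrite("pics/topc.png",cv2.resize(a,None,fx=4.6,fy=4.6,interpolation=cv2.INTER_CUBIC))
p2,z2,c2=d["scene"]; a=p2[180:290,200:370,::-1]; cv2.imwrite("pics/scc.png",cv2.resize(a,None,fx=4.7,fy=4.7,interpolation=cv2.INTER_CUBIC))
E
```

```text
table z 0.00010876567807704962
((345.31805419921875, 232.74496459960938), (89.92833709716797, 60.59457015991211), 74.47589111328125)
world ((0.5107362270355225, -0.06700057536363602), (0.23963113129138947, 0.1606006622314453), 14.079562187194824)
```

View pics/topc.png

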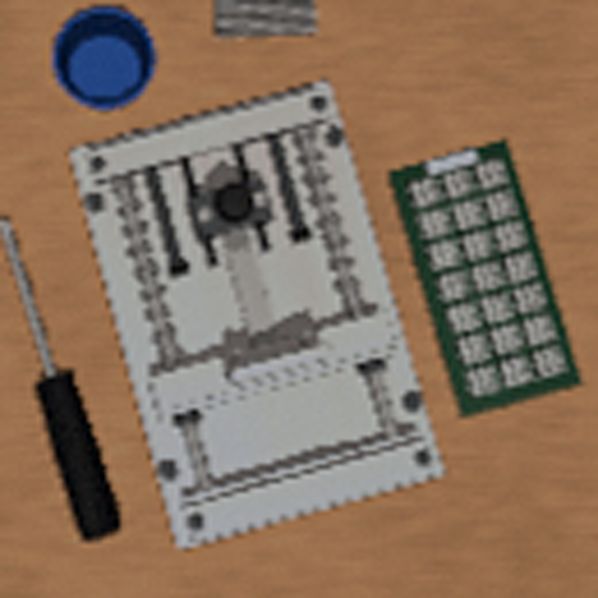

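View pics/scc.png

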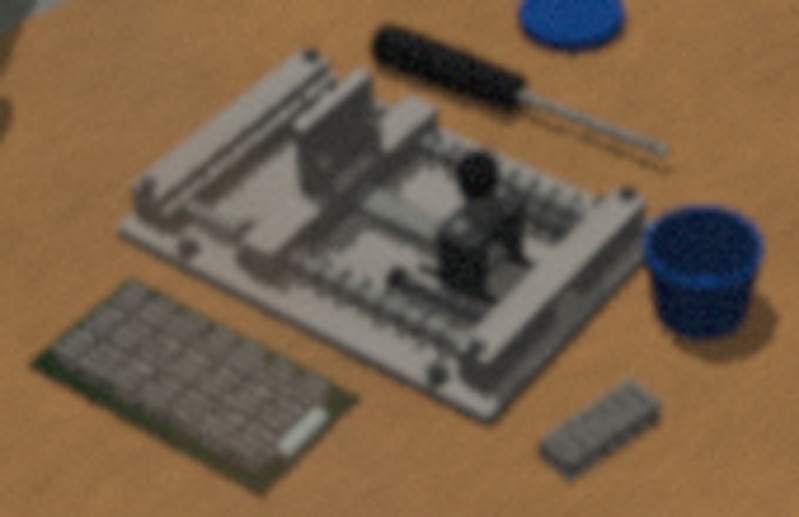

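Top crop: the base is outlined at 240×161 mm, which matches the given size. The knob is at crop (235,200), the plate top is a strip around (275,370), and the fixed jaw is at the bottom. The scene crop shows the upright plate at (340,140), the stop block and knob at (480,220), and the jaw closed. Next I'll measure these in the holder frame.

Run:
```python
import pickle; from h import *
d=pickle.load(open("d0.pkl","rb"))
o=np.array([.5107,-.0670,0]); t=np.radians(14.08); R=np.array([[np.cos(t),-np.sin(t),0],[np.sin(t),np.cos(t),0],[0,0,1]])
for n in("top","scene"):
    p,z,c=d[n]; H=(cloud(z,c)-o)@R; H[z==0]=9
    inn=(abs(H[...,0])<.125)&(abs(H[...,1])<.085)
    def st(name,m):
        q=H[m]; print(n,name,len(q),*(np.percentile(q,[2,50,98],axis=0)*1000).round(0).T.tolist() if len(q) else "")
    st("plate",inn&(H[...,2]>.055)&(H[...,2]<.095)&(H[...,0]<.0)&(H[...,0]>-.085))
    st("platetop",inn&(H[...,2]>.076)&(H[...,2]<.095)&(H[...,0]<.0)&(H[...,0]>-.085))
    st("knob",inn&(H[...,2]>.066)&(H[...,0]>0))
    st("knobtop",inn&(H[...,2]>.078)&(H[...,0]>0))
    st("block",inn&(H[...,2]>.043)&(H[...,2]<.055)&(H[...,0]>0))
    st("fixjaw",inn&(H[...,2]>.030)&(H[...,0]<-.07))
    st("endblk",inn&(H[...,2]>.030)&(H[...,0]>.085))
    st("jawbar",inn&(H[...,2]>.027)&(H[...,2]<.04)&(H[...,0]>-.08)&(H[...,0]<.0))
    if n=="top":
        for zz in (.083,):
            m=(p.max(-1)<45)&inn&(H[...,2]>.06); v,u=np.nonzero(m); print("knob ray",(ray((u.mean(),v.mean()),.08,c)-o)@R,len(u))
```

```text
top plate 88 [-36.0, -31.0, -22.0] [-25.0, 1.0, 28.0] [56.0, 82.0, 84.0]
top platetop 72 [-36.0, -32.0, -28.0] [-25.0, 0.0, 27.0] [79.0, 82.0, 84.0]
top knob 63 [49.0, 58.0, 67.0] [-8.0, 2.0, 12.0] [69.0, 82.0, 85.0]
top knobtop 58 [50.0, 58.0, 67.0] [-8.0, 2.0, 11.0] [78.0, 83.0, 85.0]
top block 95 [47.0, 56.0, 70.0] [-20.0, 9.0, 22.0] [44.0, 48.0, 54.0]
top fixjaw 429 [-115.0, -105.0, -95.0] [-65.0, 2.0, 68.0] [31.0, 34.0, 37.0]
top endblk 358 [95.0, 103.0, 112.0] [-65.0, 1.0, 69.0] [31.0, 34.0, 38.0]
top jawbar 362 [-48.0, -30.0, -20.0] [-66.0, 3.0, 69.0] [28.0, 34.0, 37.0]
knob ray [0.05795638 0.00161626 0.08      ] 59
scene plate 208 [-36.0, -28.0, -21.0] [-27.0, -0.0, 29.0] [56.0, 72.0, 83.0]
scene platetop 82 [-36.0, -29.0, -26.0] [-25.0, 1.0, 27.0] [76.0, 81.0, 84.0]
scene knob 87 [52.0, 63.0, 70.0] [-9.0, -2.0, 9.0] [68.0, 80.0, 85.0]
scene knobtop 55 [52.0, 61.0, 69.0] [-9.0, -1.0, 10.0] [78.0, 82.0, 85.0]
scene block 125 [49.0, 64.0, 72.0] [-20.0, -5.0, 23.0] [43.0, 48.0, 54.0]
scene fixjaw 332 [-115.0, -103.0, -94.0] [-67.0, -3.0, 68.0] [31.0, 34.0, 38.0]
scene endblk 377 [95.0, 106.0, 115.0] [-68.0, -2.0, 70.0] [31.0, 34.0, 38.0]
scene jawbar 358 [-47.0, -25.0, -17.0] [-68.0, -10.0, 68.0] [27.0, 34.0, 39.0]
```

Both views agree. The plate face is at x≈−36 mm in the holder frame and the pin axis at x≈58–60, so the jaw should park at about 28 mm, inside the given 25–40. Next I'll descend with closed fingers in front of the plate and feel for contact.

```bash
cat >> h.py <<'E'
O=np.array([.5107,-.0670,0]); T=np.radians(14.08)
R=np.array([[np.cos(T),-np.sin(T),0],[np.sin(T),np.cos(T),0],[0,0,1]])
ATT=np.column_stack([[0,0,-1],R[:,0],-R[:,1]])
W=lambda x,y,z: O+R@[x,y,z]
def rep(s): print("t",round(s["time_s"],2),"H mm",((s["position"]-O)@R*1000).round(1),"F(H)",(s["wrist_force"]@R).round(2),"gap",round(s["finger_gap"],4))
E
python3 - <<'E'
from rig import *; from h import *
command_gripper(0.0,20)
movep(W(-.065,.001,.20),ATT); rep(sense())
move_l(W(-.065,.001,.075),feed=.12); rep(sense())
p,z=camera("scene"); cv2.imwrite("pics/s1.png",cv2.resize(p[130:290,180:380,::-1],None,fx=3.7,fy=3.7,interpolation=cv2.INTER_CUBIC))
print(move_l(W(-.035,.001,.075),feed=.02,until_force=3)); rep(sense())
E
```

```text
t 3.08 H mm [-6.500e+01  1.000e-01  2.001e+02] F(H) [ 0.1  -0.06 -0.5 ] gap 0.0
t 4.28 H mm [-64.5   0.9  75.5] F(H) [-0.08  0.09  0.93] gap -0.0003
True
t 5.27 H mm [-47.3   1.1  74.5] F(H) [-0.09  0.18 -0.43] gap 0.0001
```

View pics/s1.png

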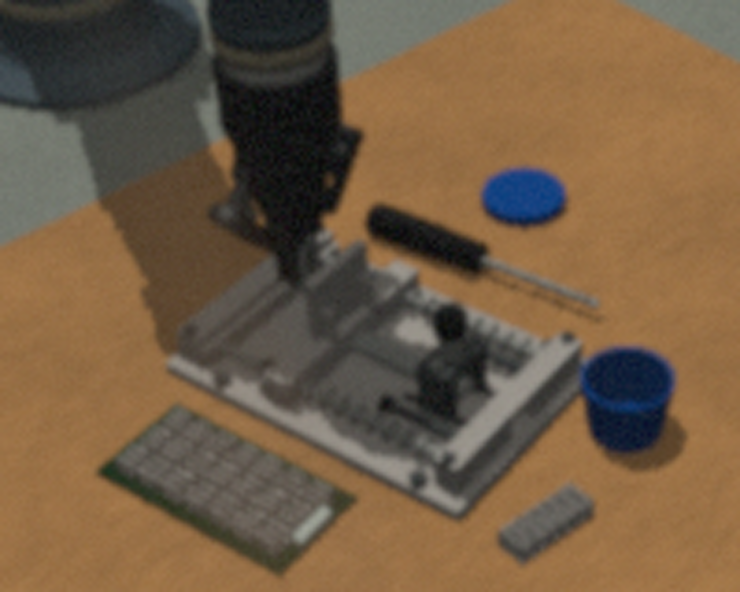

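The picture shows closed fingers at (295,270), between the fixed jaw and the plate. Contact came at TCP x=−47.3, which puts the face at −36.3 mm and matches the camera. Now I'll push 38 mm.

Run:
```python
from rig import *; from h import *
for x in (-.046,-.035,-.025,-.017,-.009):
    print(move_l(W(x,.001,.075),feed=.03,until_force=25)); rep(sense())
p,z=camera("top"); cv2.imwrite("pics/t2.png",p[...,::-1])
for x in (-.014,-.018,-.022,-.026):
    move_l(W(x,.001,.075),feed=.02); rep(sense())
```

```text
False
t 5.52 H mm [-47.1   1.2  74.6] F(H) [-3.84  0.35 -1.25] gap 0.0003
False
t 6.03 H mm [-37.9   1.2  74.5] F(H) [-8.21  0.15  3.72] gap -0.0002
False
t 6.52 H mm [-29.    1.2  74.4] F(H) [-10.36   1.03   6.84] gap -0.0001
False
t 6.93 H mm [-19.3   1.2  74.2] F(H) [-5.57 -0.1   0.16] gap 0.0003
False
t 7.35 H mm [-11.4   1.1  74.2] F(H) [-5.61  0.08  0.4 ] gap -0.0002
t 7.8 H mm [-17.    1.1  74.3] F(H) [-7.59  1.2   1.89] gap 0.0003
t 8.15 H mm [-19.5   1.1  74.4] F(H) [-5.73  0.56 -2.49] gap 0.0002
t 8.5 H mm [-20.4   0.9  75.7] F(H) [ 0.82 -0.25 -0.54] gap -0.0001
t 8.85 H mm [-26.    1.   75.1] F(H) [-0.45  0.72  0.05] gap -0.0003
```

The force dropped to zero at a travel of about 27 mm, so the catch is resting on the pin. I'll back off, lift clear and check.

Run:
```python
from rig import *; from h import *
import pickle
move_l(W(-.050,.001,.075),feed=.06); rep(sense())
move_l(W(-.050,.001,.22),feed=.12); 
movep([.25,-.45,.30],ATT); sleep(.5); rep(sense())
d0=pickle.load(open("d0.pkl","rb"))
for n in("top","scene"):
    p,z=camera(n); c=camera_params(n); cv2.imwrite(f"pics/{n}3.png",p[...,::-1])
    for lab,zz in(("before",d0[n][1]),("after",z)):
        H=(cloud(zz,c)-O)@R; H[zz==0]=9; i=(abs(H[...,1])<.04)
        a=H[i&(H[...,2]>.076)&(H[...,2]<.095)&(H[...,0]<.03)&(H[...,0]>-.085)]; k=H[i&(H[...,2]>.078)&(H[...,0]>.035)&(H[...,0]<.09)]
        print(n,lab,"plate x",np.percentile(a[:,0],[2,50,98]).round(4),"z",np.median(a[:,2]).round(4),"knob x",np.median(k[:,0]).round(4),"z",np.median(k[:,2]).round(4))
    if n=="scene": s=p
cv2.imwrite("pics/s3.png",cv2.resize(s[130:290,180:380,::-1],None,fx=3.7,fy=3.7,interpolation=cv2.INTER_CUBIC))
```

```text
t 9.4 H mm [-50.1   0.8  75.1] F(H) [0.25 0.81 0.13] gap -0.0002
t 12.86 H mm [-345.9 -308.   300. ] F(H) [-0.75  0.1  -0.68] gap 0.0002
top before plate x [-0.0359 -0.0321 -0.0283] z 0.0821 knob x 0.0583 z 0.0825
top after plate x [-0.0086 -0.0049 -0.001 ] z 0.0816 knob x 0.0584 z 0.0821
scene before plate x [-0.036  -0.0295 -0.0263] z 0.0809 knob x 0.0611 z 0.0824
scene after plate x [-0.0078 -0.0022  0.0014] z 0.0817 knob x 0.0615 z 0.0828
```

View pics/s3.png

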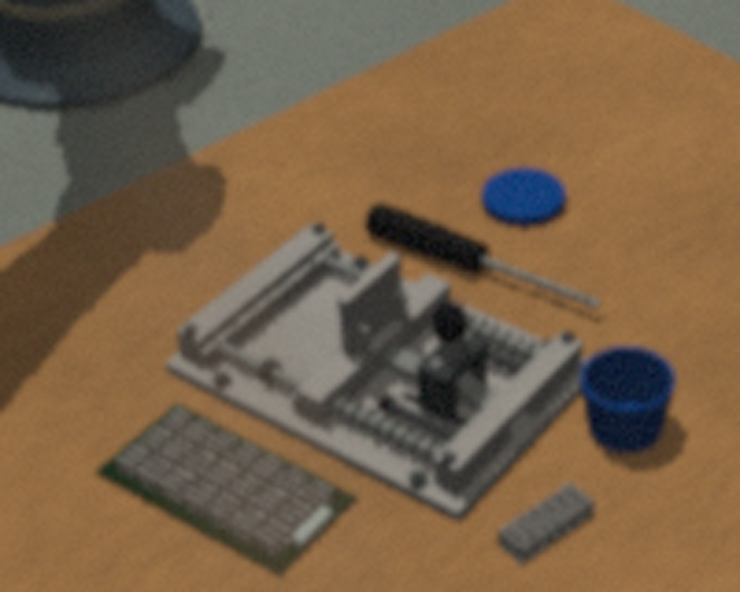

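The plate, at (370,305), stands 27.2 mm further open than at the start. The model gives 58.3−31 = 27.3 mm. The knob, at (450,322), is back at its starting height, nothing else has moved, and the arm is clear. I'll hand in.

```bash
python3 -c "
from rig import *
finish_job(); print(sense()['time_s'])"
```

```text
the job is handed in; nothing more can be done
the job is handed in; nothing more can be done
```

I pushed the jaw's upright plate back about 36 mm with closed fingertips. I then let it come back slowly until the catch took the load, lifted clear and handed the job in. That was at about 13 s of the 32 s allowed; the hand-in gives no verdict.

**Parked position:** the top camera showed the plate 27.2 mm further open, against 27.3 mm expected from the stop block's position. The oblique scene camera, which is less precise on the plate, read about 27–28 mm.

**Pin:** the knob was back at its starting height, about 82–83 mm above the bench, so the pin is down.

**Forces:** the highest push force I sampled was about 10 N. It dropped to zero on the way back at about 27 mm of travel, which fits the catch resting on the pin.

**Surroundings:** in the last picture I saw no movement of the board, heatsink, screwdriver, tub or lid. The bottle and tester were outside that crop and I did not check them again. The arm stood clear of everything.

No check failed. The only disagreement was the knob's position along the holder, which the two cameras put about 3 mm apart (58 and 61 mm). That is in line with their different viewing angles and calibration.

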